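# Get the red-banded carton out from under the nail cartons and restack, heavier one below

### The arm

A 7-joint arm with a two-finger parallel gripper is mounted at the origin on a cart in front of the work surface, level with it; the furniture and walls round the work are solid. World frame = base frame: x ahead of the robot, y to its left, z up, the work surface at z = 0. Lengths are in m, angles in rad, forces in N, time in s.
With the tool pointing down it reaches from about 0.35 to 0.775 m from the base axis. Payload 3.1 kg.
Tool frame: the origin (TCP) lies on the front face of the gripper's body, between the roots of the fingers; the fingertips stand 73 mm ahead of it and the grasp point (between the pads) lies 54 mm ahead of it; z points along the fingers, y is the line along which they close (so a half turn about z gives the same grasp; the last joint's range is limited). The gripper opens to 85 mm and grips with 20 to 120 N. Pads are 22 mm wide; open, the fingers measure 114 mm over their backs; the gripper's body (76 mm by 85 mm) begins 54 mm behind the grasp point. The pads swing forward as they close: fully open they stand 13 mm farther back than shut.
Start: joints at [-1.223, 0.311, 0.014, 1.512, -0.004, 1.319, -0.027], TCP at [0.209, 0.509, 0.304] pointing down, gripper open.
Joint ranges: [-2.7, 2.7], [-0.3, 1.91], [-1.27, 1.3], [0.12, 2.57], [-1.44, 4.58], [0.2, 2.03], [-3.05, 3.05]. Speed limits (rad/s): [2.79, 2.79, 3.14, 3.14, 3.14, 3.14, 3.14].

### API

Orientations are given as a unit quaternion [w, x, y, z].
In Python, from cell import robot gives the robot as it stands.
- The arm moves only by the tool drive_tool, never from a script. Its argument "motion" is a list of rows, each a list of 3 entries, a list of its own where there are three numbers: the shift along the tool's x, y, z in mm, then the turn, a rotation vector about the tool's x, y, z in rad, then the finger opening in mm, from 0 to 85.4. In form: [[[dx, dy, dz], [ax, ay, az], claw], ...]. A call has exactly 8 rows; each row is the pose to reach, as a shift and turn from the pose commanded when the call began, along the tool's axes at that moment; what a row does not reach only later rows make up. A row lasts 1/8 s, in which the tool goes at most 62.5 mm and 10.7 degrees, less where a joint would pass 70% of its speed; a pose out of reach is approached as far as the arm can. A call with a gripper value outside its range is refused whole. The fingers move at their own pace and stop on an object; "grip_force" is the grip in N (left out, the last holds). Time passes only in rows, so rows that repeat a pose let the fingers close, or fill a call up. It gives the time, the measured TCP pose, the force, the opening and the grip force at its end, in the units of the state.
- robot.get_obs(): the state, without advancing time (a new reading comes with each control period).
- robot.grab_frame(name): name is "scene" or "top" or "wrist"; returns a dict with "pixels" (420x560x3 uint8, red, green, blue), "range_z" (420x560 float32, m along the optical axis (not along the pixel's ray), 0 where there is no reading), "vertical_fov" (degrees; the focal length in pixels is half the picture's height over the tangent of half this angle, whatever the lens; pixels are square), "cx", "cy" (the principal point, pixels), "R" (3x3) and "t" (3): a world point X has camera coordinates R X + t; the wrist camera has in their place "T_tool_cam" (4x4, takes a point from camera to tool coordinates, whose origin is the TCP and whose axes are the flange's). Camera axes: x right, y down, z forward; pixel columns grow to the right and rows downward; lengths in m; the calibration is good to about 2 mm. A picture is of the moment at which its call begins: read the wrist's pose just before it.
- robot.job_done(): hands the job in; it is judged then, once.
The state is a dict: "time_s": time; "joint_positions": joint angles; "joint_vel": joint speeds; "tau": joint torques, N m; "ee_pos": TCP position; "ee_rot": TCP orientation; "ft_force": force on the tool from outside, world axes, zero at the start; "ft_torque": the same for the moment, N m; "width": opening from 0.0 (shut) to 1.0 (fully open); "finger_force": force on a finger pad.
Only numpy, scipy, OpenCV 4.12 (cv2) and the standard library are available. Lean on these libraries where they do the work, as an engineer would, in place of code of your own. Each camera call takes 0.05 s, during which the arm holds its last target. There are 200 camera calls.

### The job

Get the brown carton with the red band out from under the two blue-and-white nail cartons: lift those two off and set them aside on free tabletop, then lay the red-banded carton flat inside the shallow wooden tray. Restack the two nail cartons squarely on the slatted board they came from, the heavier one underneath; they look alike, so judge by lifting them. Keep the cartons level, and leave the stack with the green-banded carton and everything else on the table where it is.

Things in the scene. Friction and masses are not known exactly. Their poses are not given: they have to be found in the camera images.
- nail_a_mid (a point): Blue-and-white nail carton, a closed box 90 (x) x 66 (y) x 34 (z) mm; the point is its centre, 17 mm above its underside. x runs along the long side, z up; grip it across the 66 mm width (its y). At the start it is the top one of the stack of three. Full or part-used: 0.16 to 0.74 kg, differing from one start to the next; nail_a and nail_b look exactly alike.
- nail_b_mid (a point): Blue-and-white nail carton, a closed box 90 (x) x 66 (y) x 34 (z) mm; the point is its centre, 17 mm above its underside. x runs along the long side, z up; grip it across the 66 mm width (its y). At the start it is the middle one of the stack of three. Full or part-used: 0.16 to 0.74 kg, differing from one start to the next; nail_a and nail_b look exactly alike.
- red_carton_mid (a point): Plain brown closed carton with a red band round its middle, 90 (x) x 66 (y) x 34 (z) mm; the point is its centre, 17 mm above its underside. x runs along the long side, z up; grip it across the 66 mm width (its y). About 0.3 to 0.5 kg. At the start it stands on board_1 under nail_b and nail_a.
- green_carton_mid (a point): Plain brown closed carton with a green band round its middle, 90 (x) x 66 (y) x 34 (z) mm; the point is its centre, 17 mm above its underside. x runs along the long side, z up; grip it across the 66 mm width (its y). It stands on board_2 and is to be left alone.
- nail_c_mid (a point): Blue-and-white nail carton, a closed box 90 (x) x 66 (y) x 34 (z) mm; the point is its centre, 17 mm above its underside. x runs along the long side, z up; grip it across the 66 mm width (its y). It stands on the green-banded carton and is to be left alone.
- board_1: Slatted board of pale wood fixed to the table, 112 (x) x 88 (y) x 12 (z) mm; origin at the centre of its underside, top 12 mm above it. The stack with the red-banded carton stands on it, and the two nail cartons go back on it, long sides along its x.
- board_2: Slatted board of pale wood fixed to the table, 112 (x) x 88 (y) x 12 (z) mm; origin at the centre of its underside, top 12 mm above it. Looks the same as the other, but carries the stack with the green-banded carton.
- job_tray: Shallow wooden tray fixed to the table, 128 (x) x 104 (y) mm outside, 120 x 96 mm inside a dark lip; floor 6 mm and lip 10 mm above its origin, which is the centre of its underside.
- grease_tin_mid (a point): Round red tin with a grey lid, 64 mm across, 47 mm high; the point is half-way up it. A loose bystander, to be left where it is.
- tape_measure_mid (a point): Dark grey tape measure, 61 (x) x 84 (y) x 58 (z) mm, lying from -30 to +42 mm in its own y from the point; the point is half-way up it. A loose bystander, to be left where it is.
- gauge_block_mid (a point): Steel block, 45 (x) x 57 (y) x 25 (z) mm; the point is half-way up it. A loose bystander, to be left where it is.
- big_nut_mid (a point): Large rusty nut, 38 x 40 mm, 22 mm high; the point is half-way up it. A loose bystander, to be left where it is.
- wood_wedge_mid (a point): Softwood wedge, 68 (x) x 106 (y) x 26 (z) mm; the point is half-way up it. A loose bystander, to be left where it is.
- hoof_model_mid (a point): Brown hoof specimen, 118 (x) x 126 (y) x 70 (z) mm; the point is half-way up it. A loose bystander, to be left where it is.
- clear_area (a point): A mark on the table top (not visible): fixed equipment (wooden chest and black drawer case at the back left, up to 115 mm high; steel tray at the back right; vise at the front left, 134 mm) and a flat file along the front edge stay outside the rectangle from 155 mm nearer the robot to 130 mm further away than this point, and 430 mm to either side of it; the rest of that rectangle is free table but for the other listed things.
Not all that is in view belongs to the job. Leave any purple look-alike of the part that bears nail_a_mid alone.

How it is judged:
By the outcome, as a careful person would: the job done as asked, in the order asked, and still so for the second after the job is handed in, with the robot touching nothing.
It also fails if it takes over 72 s, if anything falls off the work surface, if the arm or the gripper's body presses on something with over 40 N, if the wrist force passes 120 N, or if a joint passes its speed limit or range.

## Working session

There is one attempt and no reset: what is moved stays moved. The work goes in short steps, Python scripts to look and compute and a tool call to move; the robot and the scene stay as the last step left them, time stands still between calls to the robot, and variables do not carry over. Pictures are saved under pics/ and viewed, at most 10 in all, crops included, and the job is handed in when it is done.

Besides the shell and the picture viewer there is one more tool, called after ">>>" in YAML: its name, and indented under it one key for each argument. drive_tool: Moves the arm, as the interface text tells. Its arguments: {"type":"object","properties":{"motion":{"type":"array","items":{"type":"array"}},"grip_force":{"type":"number"}},"required":["motion"]}

```bash
mkdir -p pics; ls
cat > h.py <<'E'
import numpy as np,cv2
from cell import robot
def cam(n):
    f=robot.grab_frame(n); f['f']=210/np.tan(np.radians(f['vertical_fov'])/2); return f
def cloud(f):
    v,u=np.mgrid[0:420,0:560]; z=f['range_z']
    P=np.stack([(u-f['cx'])/f['f']*z,(v-f['cy'])/f['f']*z,z],-1)
    W=(P-f['t'])@f['R']; W[z==0]=np.nan; return W
def ray(f,u,v,h):
    d=np.array([(u-f['cx'])/f['f'],(v-f['cy'])/f['f'],1])@f['R']; c=-f['R'].T@f['t']
    return c+d*(h-c[2])/d[2]
E
python3 - <<'E'
from h import *
for n in('top','scene'):
    f=cam(n); cv2.imwrite(f'pics/{n}1.png',f['pixels'][...,::-1]); np.savez(f'{n}1.npz',**f)
    print(n,f['R'],f['t'],f['f'],f['cx'],f['cy'])
print(robot.get_obs())
E
```

```text
pics
top [[-0.00206289 -0.99998931  0.00413705]
 [-0.98897783  0.00142765 -0.14805676]
 [ 0.14804927 -0.00439688 -0.98897021]] [0.04118972 0.55827123 1.33132816] 443.1212120964477 278.72852229688544 209.7776785029866
scene [[ 0.73075011 -0.68241433  0.01774687]
 [-0.27877943 -0.32205433 -0.90474473]
 [ 0.62312623  0.65619485 -0.42558432]] [-0.36216501  0.22613779  1.12458309] 503.74248081132686 279.7210520587146 205.28489965216744
{'time_s': 0.1, 'joint_positions': array([-1.22271359,  0.31166037,  0.01398549,  1.51291136, -0.00439437,
        1.31921527, -0.02720425]), 'joint_vel': array([ 0.00180267, -0.00268699,  0.00125615, -0.00367037, -0.00045199,
        0.00223516,  0.00142018]), 'tau': array([ 9.47028457e-04, -3.80852544e+01,  1.46679981e-01, -2.31241107e+01,
        1.21556639e-02,  8.18084227e-03, -1.68801182e-05]), 'ee_pos': array([0.2087792 , 0.50828286, 0.30291556]), 'ee_rot': array([-1.63378759e-04,  1.93620232e-01,  9.81075958e-01, -1.06943595e-03]), 'ft_force': array([-0.38241308, -0.34337819, -0.34301232]), 'ft_torque': array([-0.03892514,  0.00655108, -0.02268817]), 'finger_force': 0.0, 'width': 1.0005496423601052}
```

View pics/top1.png

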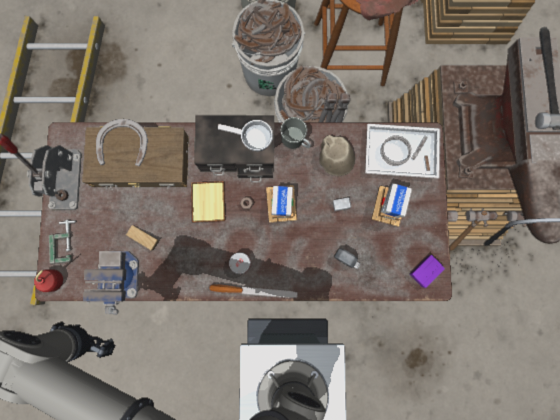

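View pics/scene1.png

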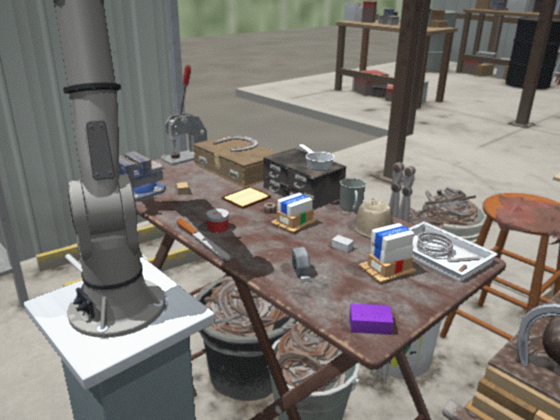

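The top view shows nail stacks at (283,202) and (396,202), the wooden tray at (208,202) and a purple decoy at (427,270). The candidates for the red stack are the two nail stacks, at (295,212) and (392,250) in the scene view. I'll crop those and measure them.

```bash
cat > m.py <<'E'
from h import *
f=dict(np.load('top1.npz')); s=dict(np.load('scene1.npz'))
c=cv2.cvtColor(s['pixels'],cv2.COLOR_RGB2BGR)
a=cv2.resize(c[180:240,260:335],None,fx=5,fy=5,interpolation=3); b=cv2.resize(c[215:290,350:425],None,fx=5,fy=5,interpolation=3)
a=cv2.copyMakeBorder(a,0,b.shape[0]-a.shape[0],0,0,0); cv2.imwrite('pics/c1.png',np.hstack([a,b]))
W=cloud(f)
def rect(m,name):
    for k,st in enumerate(cv2.connectedComponentsWithStats(m.astype(np.uint8))[2][1:]):
        pass
    n,l,st,_=cv2.connectedComponentsWithStats(m.astype(np.uint8)); k=1+np.argmax(st[1:,4])
    p=W[l==k]; r=cv2.minAreaRect((p[:,:2]*1000).astype(np.float32)); print(name,len(p),'z',np.percentile(p[:,2],[5,50,95]).round(4),r)
for nm,(u0,u1,v0,v1),lo,hi in [('stackL',(260,305,175,225),.05,.2),('stackR',(370,420,175,225),.05,.2),('boardL',(260,305,175,230),.008,.02),('boardR',(365,420,170,230),.008,.02),('tray',(185,232,175,228),.004,.03),
  ('nut',(238,255,195,212),.01,.05),('block',(330,356,194,214),.01,.05),('tin',(225,255,248,278),.02,.08),('tape',(330,365,242,272),.02,.09),('wedge',(120,160,222,250),.006,.05),('hoof',(315,360,130,176),.01,.09),('purple',(405,450,250,292),.01,.08),('file',(205,300,282,300),.005,.05),('drawer',(190,275,112,180),.02,.15),('stray',(362,445,120,180),.01,.1)]:
    m=np.zeros((420,560),bool); m[v0:v1,u0:u1]=1; m&=(W[...,2]>lo)&(W[...,2]<hi); rect(m,nm)
print(W[215,150:450:25].round(3))
E
python3 m.py
```

```text
stackL 558 z [0.0736 0.0795 0.0837] ((581.8856201171875, 31.508625030517578), (58.34123229980469, 88.85491180419922), 89.74370574951172)
stackR 727 z [0.0611 0.1128 0.1175] ((579.232421875, -311.59661865234375), (61.33075714111328, 86.41461181640625), 72.94148254394531)
boardL 154 z [0.0085 0.0114 0.0162] ((581.136474609375, 67.9896240234375), (113.21192932128906, 23.924169540405273), 9.073887825012207)
boardR 256 z [0.0085 0.0124 0.0173] ((577.1942138671875, -308.58660888671875), (88.00922393798828, 112.65171813964844), 74.92560577392578)
tray 965 z [0.0043 0.0071 0.012 ] ((595.441162109375, 268.01177978515625), (135.929931640625, 107.26870727539062), 3.210524320602417)
nut 90 z [0.0153 0.0208 0.0259] ((584.9613647460938, 143.26568603515625), (35.39512634277344, 37.7546501159668), 3.5267574787139893)
block 172 z [0.019  0.0243 0.0294] ((581.5305786132812, -156.9191131591797), (32.64217758178711, 51.68547821044922), 10.450531959533691)
tin 359 z [0.0411 0.0462 0.0507] ((396.30963134765625, 161.0408172607422), (62.71834945678711, 61.79302978515625), 44.863922119140625)
tape 265 z [0.0
[... 530 characters left out ...]
1)
file 591 z [0.0095 0.0162 0.0236] ((310.8265075683594, 124.34661865234375), (276.79193115234375, 27.57207489013672), 83.33319091796875)
drawer 4107 z [0.07   0.1145 0.1236] ((758.4984130859375, 176.1731414794922), (237.8612518310547, 163.8167266845703), 89.9821548461914)
stray 766 z [0.013  0.0254 0.0309] ((753.6036987304688, -356.2151794433594), (234.1395721435547, 164.89520263671875), 85.64552307128906)
[[ 0.548  0.45   0.001]
 [ 0.548  0.369  0.004]
 [ 0.547  0.29   0.007]
 [ 0.548  0.211 -0.002]
 [ 0.548  0.132 -0.   ]
 [   nan    nan    nan]
 [ 0.548 -0.028 -0.001]
 [ 0.548 -0.108 -0.004]
 [ 0.547 -0.187  0.   ]
 [ 0.546 -0.265  0.009]
 [ 0.533 -0.319  0.1  ]
 [ 0.547 -0.426  0.001]]
```

View pics/c1.png

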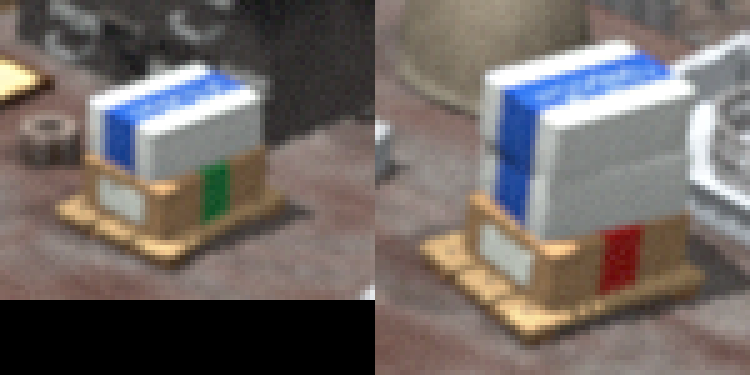

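The stack at scene (392,250), top view (396,202), has the red band and is three cartons high (about 114 mm). The one at scene (295,212), top view (283,202), has the green band and stays put. Candidates ruled out are the green stack's nail carton (283,202) and the purple box (427,270). Next I'll write a move planner.

```bash
cat > p.py <<'E'
import sys
from h import *
from scipy.spatial.transform import Rotation as Ro
def pose():
    o=robot.get_obs(); q=o['ee_rot']; return o,np.array(o['ee_pos']),Ro.from_quat([q[1],q[2],q[3],q[0]])
def tgt(psi):
    a=np.radians(psi); x=[-np.cos(a),-np.sin(a),0]; y=[-np.sin(a),np.cos(a),0]
    return Ro.from_matrix(np.array([x,y,[0,0,-1]]).T)
# args: groups x,y,z(mm),psi(deg)
def plan(args):
    o,p,R=pose(); print(round(o['time_s'],2),'pos',(p*1000).round(1),'w',round(o['width'],3),'ff',round(o['finger_force'],1),'F',o['ft_force'].round(2))
    for a in args:
        x,y,z,psi=map(float,a.split(','))
        print(a,'d',R.inv().apply(np.array([x,y,z])-p*1000).round(1),'rv',(R.inv()*tgt(psi)).as_rotvec().round(4))
if __name__=='__main__': plan(sys.argv[1:])
E
python3 p.py 540,-300,320,-16
```

```text
0.1 pos [208.8 508.3 302.9] w 1.001 ff 0.0 F [-0.38 -0.34 -0.34]
540,-300,320,-16 d [-613.5 -621.9  -15.7] rv [-0.0022 -0.     -0.1104]
```

>>> drive_tool:
  motion:
    - [[-45,-43,-2],[0,0,-0.02],85]
    - [[-90,-86,-4],[0,0,-0.04],85]
    - [[-135,-130,-6],[0,0,-0.06],85]
    - [[-180,-174,-8],[0,0,-0.08],85]
    - [[-225,-218,-10],[0,0,-0.1],85]
    - [[-270,-262,-12],[0,0,-0.11],85]
    - [[-315,-306,-14],[0,0,-0.11],85]
    - [[-358,-350,-16],[0,0,-0.11],85]
  grip_force: 60

```text
time_s: 1.1
ee_pos: [0.4068, 0.0484, 0.3198]
ee_rot: [0.0, 0.139, 0.99, 0.0]
ft_force: [1.2, -0.3, 1.0]
width: 0.999
finger_force: 0.0
```

```bash
python3 p.py 540,-300,320,-16
```

```text
1.1 pos [406.8  48.4 319.8] w 0.999 ff 0.0 F [ 1.23 -0.3   1.05]
540,-300,320,-16 d [-224.1 -298.2   -0.4] rv [ 0.0006  0.0001 -0.0001]
```

>>> drive_tool:
  motion:
    - [[-36,-49,0],[0,0,0],85]
    - [[-72,-98,0],[0,0,0],85]
    - [[-108,-146,0],[0,0,0],85]
    - [[-144,-194,0],[0,0,0],85]
    - [[-180,-242,0],[0,0,0],85]
    - [[-216,-290,0],[0,0,0],85]
    - [[-224,-298,0],[0,0,0],85]
    - [[-224,-298,0],[0,0,0],85]

```text
time_s: 2.1
ee_pos: [0.5395, -0.2981, 0.3189]
ee_rot: [-0.001, 0.14, 0.99, 0.0]
ft_force: [0.1, 0.2, -0.7]
width: 0.995
finger_force: 0.0
```

```bash
cat > w.py <<'E'
from p import *
def wcam():
    o,p,R=pose(); f=cam('wrist'); T=f['T_tool_cam']; 
    Rc=R.as_matrix()@T[:3,:3]; c=R.as_matrix()@T[:3,3]+p; f['R']=Rc.T; f['t']=-Rc.T@c; return f
def box(W,f,lo,hi,h,c,rad,name):
    "rect of the connected region of height lo..hi nearest c, pixel outline cast on plane h"
    m=((W[...,2]>lo)&(W[...,2]<hi)&(np.hypot(W[...,0]-c[0],W[...,1]-c[1])<rad)).astype(np.uint8)
    m=cv2.morphologyEx(m,cv2.MORPH_OPEN,np.ones((3,3)))
    m=cv2.morphologyEx(m,cv2.MORPH_CLOSE,np.ones((5,5)))
    cs,_=cv2.findContours(m,cv2.RETR_EXTERNAL,cv2.CHAIN_APPROX_NONE); k=max(cs,key=cv2.contourArea)[:,0]
    P=np.array([ray(f,u,v,h)[:2]*1000 for u,v in k],np.float32); (x,y),(a,b),t=cv2.minAreaRect(P)
    if a<b: a,b,t=b,a,t+90
    t=(t+90)%180-90
    print(name,'ctr',round(x,1),round(y,1),'size',round(a,1),round(b,1),'psi',round(t,2),'z',np.nanmedian(W[...,2][m>0]).round(4)); return m
E
python3 - <<'E'
from w import *
f=wcam(); cv2.imwrite('pics/w1.png',f['pixels'][...,::-1]); W=cloud(f)
np.savez('w1.npz',**f)
box(W,f,.1,.13,.114,(.579,-.312),.08,'nail_a')
box(W,f,.007,.017,.012,(.579,-.312),.09,'board')
plan(['580,-312,155,-17'])
E
```

```text
nail_a ctr 578.7 -311.5 size 88.3 57.7 psi -15.91 z 0.1141
board ctr 578.0 -309.1 size 111.3 87.7 psi -15.34 z 0.0119
2.15 pos [ 539.7 -296.6  319.3] w 0.996 ff 0.0 F [0.41 0.53 0.13]
580,-312,155,-17 d [-43.1  -4.  164.2] rv [ 0.0017 -0.0014  0.0181]
```

View pics/w1.png

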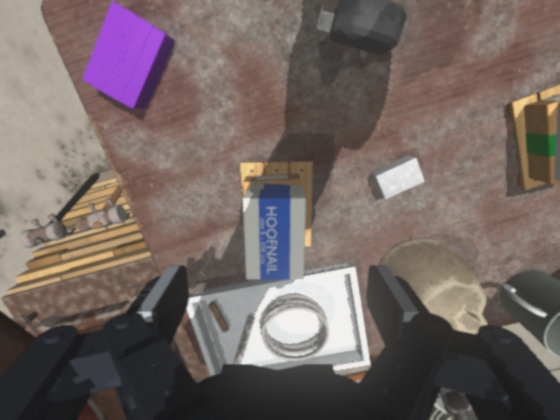

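The wrist view shows nail_a at (272,232) on the board with the purple box at (126,55), well away. nail_a's measured width is 58 mm against 66, so I'll check the cross profile.

Run:
```python
from w import *
f=dict(np.load('w1.npz')); W=cloud(f)
a=np.radians(-15.6); ex=np.array([np.cos(a),np.sin(a)]); ey=np.array([-ex[1],ex[0]])
# project every pixel onto plane .114, print colour profile across and along
for nm,e,r in(('across',ey,48),('along',ex,60)):
    for k in range(-r,r+1,4 if r==48 else 5):
        X=np.array([*(np.array([.578,-.3091])+e*k/1000+ (ex*.015 if nm=='across' else ey*.022)),.114]); c=f['R']@X+f['t']
        u,v=(f['f']*c[:2]/c[2]+[f['cx'],f['cy']]).round().astype(int); print(k,f['pixels'][v,u],W[v,u,2].round(3),end=' | ')
    print()
```

```text
-48 [89 83 79] 0.0 | -44 [91 85 82] 0.0 | -40 [91 85 82] 0.0 | -36 [90 84 81] -0.0 | -32 [111 108 104] 0.001 | -28 [164 167 160] 0.114 | -24 [164 165 160] 0.115 | -20 [165 166 161] 0.114 | -16 [111 123 152] 0.113 | -12 [ 92 109 151] 0.116 | -8 [107 119 150] 0.115 | -4 [ 86 104 149] 0.115 | 0 [ 60  85 145] 0.114 | 4 [ 61  85 146] 0.115 | 8 [ 62  86 146] 0.114 | 12 [ 96 109 146] 0.114 | 16 [166 168 162] 0.114 | 20 [165 167 162] 0.114 | 24 [163 165 160] 0.114 | 28 [147 131 124] -0.0 | 32 [152 136 128] 0.001 | 36 [144 127 120] -0.0 | 40 [139 120 113] 0.001 | 44 [150 133 126] -0.0 | 48 [154 139 131] -0.0 | 
-60 [117  97  71] 0.011 | -55 [111  91  67] 0.011 | -50 [103  93  82] 0.05 | -45 [98 98 95] 0.09 | -40 [117 117 113] 0.111 | -35 [165 166 160] 0.115 | -30 [164 166 159] 0.113 | -25 [164 165 160] 0.114 | -20 [166 167 161] 0.114 | -15 [166 166 160] 0.114 | -10 [166 167 161] 0.114 | -5 [166 167 161] 0.115 | 0 [166 167 162] 0.115 | 5 [166 167 162] 0.113 | 10 [165 167 161] 0.115 | 15 [166 167 161] 0.115 | 20 [165 167 162] 0.115 | 25 [167 167 162] 0.113 | 30 [167 169 163] 0.113 | 35 [167 169 162] 0.114 | 40 [168 170 164] 0.115 | 45 [190 190 184] 0.115 | 50 [232 234 235] 0.002 | 55 [231 234 234] 0.002 | 60 [235 235 235] 0.003 |
```

>>> drive_tool:
  motion:
    - [[-30,-3,20],[0,0,0],85]
    - [[-42,-3.5,50],[0,0,-0.007],85]
    - [[-42,-3.5,90],[0,0,-0.007],85]
    - [[-42,-3.5,130],[0,0,-0.007],85]
    - [[-42,-3.5,155],[0,0,-0.007],85]
    - [[-42,-3.5,164],[0,0,-0.007],85]
    - [[-42,-3.5,164],[0,0,-0.007],85]
    - [[-42,-3.5,164],[0,0,-0.007],60]
  grip_force: 60

```text
time_s: 3.15
ee_pos: [0.5799, -0.313, 0.1577]
ee_rot: [0.001, 0.136, 0.991, -0.0]
ft_force: [-0.1, 0.1, 0.2]
width: 0.814
finger_force: 0.0
```

>>> drive_tool:
  motion:
    - [[0,0,0],[0,0,0],45]
    - [[0,0,0],[0,0,0],45]
    - [[0,0,0],[0,0,0],45]
    - [[0,0,-8],[0,0,0],45]
    - [[0,0,-30],[0,0,0],45]
    - [[0,0,-60],[0,0,0],45]
    - [[0,0,-60],[0,0,0],45]
    - [[0,0,-60],[0,0,0],45]

```text
time_s: 4.15
ee_pos: [0.5782, -0.3124, 0.2139]
ee_rot: [-0.002, 0.136, 0.991, 0.001]
ft_force: [0.5, 0.5, -5.7]
width: 0.663
finger_force: 66.7
```

Run:
```python
from w import *
f=wcam(); W=cloud(f); cv2.imwrite('pics/w2.png',f['pixels'][...,::-1])
box(W,f,.065,.095,.08,(.579,-.312),.08,'nail_b')
print(np.mean([robot.get_obs()['ft_force'] for _ in range(3)],0)); plan(['430,-290,160,-10'])
```

```text
nail_b ctr 545.3 -300.0 size 57.7 12.9 psi 74.33 z 0.08
[-0.08859837 -0.02339106 -5.34073335]
4.2 pos [ 578.1 -312.1  213.5] w 0.667 ff 66.7 F [-0.09 -0.02 -5.34]
430,-290,160,-10 d [148.3 -18.7  54.1] rv [ 0.0015 -0.0042 -0.0984]
```

View pics/w2.png

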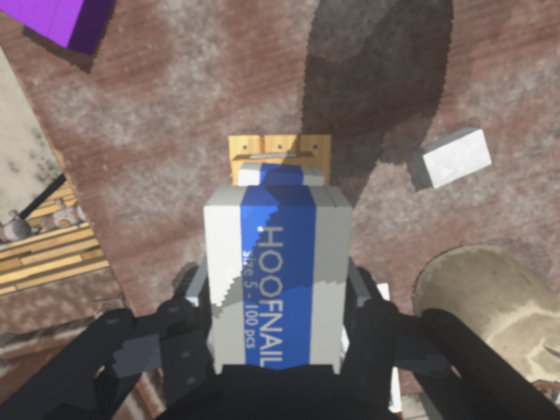

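Only nail_a came up, at about 5.3 N (0.54 kg). nail_b's end shows at (280,172), still square on the stack. I'll set nail_a aside at (430,-290).

>>> drive_tool:
  motion:
    - [[40,-5,0],[0,0,-0.03],45]
    - [[90,-12,0],[0,0,-0.06],45]
    - [[135,-17,20],[0,0,-0.09],45]
    - [[148,-19,60],[0,0,-0.1],45]
    - [[148,-19,100],[0,0,-0.1],45]
    - [[148,-19,122],[0,0,-0.1],45]
    - [[148,-19,130],[0,0,-0.1],45]
    - [[148,-19,130],[0,0,-0.1],45]

```text
time_s: 5.2
ee_pos: [0.431, -0.2912, 0.0853]
ee_rot: [-0.001, 0.086, 0.996, 0.0]
ft_force: [-0.1, 0.0, -4.7]
width: 0.669
finger_force: 66.4
```

>>> drive_tool:
  motion:
    - [[0,0,1],[0,0,0],45]
    - [[0,0,2],[0,0,0],45]
    - [[0,0,3],[0,0,0],45]
    - [[0,0,4],[0,0,0],45]
    - [[0,0,5],[0,0,0],45]
    - [[0,0,5],[0,0,0],45]
    - [[0,0,5],[0,0,0],45]
    - [[0,0,5],[0,0,0],45]

```text
time_s: 6.2
ee_pos: [0.4315, -0.2914, 0.0809]
ee_rot: [0.0, 0.086, 0.996, -0.0]
ft_force: [-0.1, 1.3, -5.1]
width: 0.668
finger_force: 66.4
```

>>> drive_tool:
  motion:
    - [[0,0,1.5],[0,0,0],45]
    - [[0,0,3],[0,0,0],45]
    - [[0,0,4],[0,0,0],45]
    - [[0,0,4.5],[0,0,0],45]
    - [[0,0,4.5],[0,0,0],45]
    - [[0,0,4.5],[0,0,0],85]
    - [[0,0,4.5],[0,0,0],85]
    - [[0,0,4.5],[0,0,0],85]

```text
time_s: 7.2
ee_pos: [0.4317, -0.2916, 0.0765]
ee_rot: [0.0, 0.086, 0.996, -0.0]
ft_force: [0.1, -0.1, 0.1]
width: 0.997
finger_force: 0.0
```

```bash
python3 p.py 431,-291,230,-10 578,-311,230,-15.6 578,-311.5,121,-15.6
```

```text
7.2 pos [ 431.7 -291.6   76.5] w 0.997 ff 0.0 F [ 0.12 -0.13  0.12]
431,-291,230,-10 d [   0.7    0.4 -153.5] rv [-0.0004  0.0007  0.0018]
578,-311,230,-15.6 d [-147.5    6.  -153.4] rv [-0.0004  0.0007  0.0995]
578,-311.5,121,-15.6 d [-147.5    5.5  -44.4] rv [-0.0004  0.0007  0.0995]
```

>>> drive_tool:
  motion:
    - [[0,0,-40],[0,0,0],85]
    - [[0,0,-95],[0,0,0],85]
    - [[-40,2,-105],[0,0,0.03],85]
    - [[-90,4,-105],[0,0,0.07],85]
    - [[-140,5.5,-105],[0,0,0.1],85]
    - [[-147.5,5.5,-100],[0,0,0.1],85]
    - [[-147.5,5.5,-70],[0,0,0.1],85]
    - [[-147.5,5.5,-45],[0,0,0.1],85]

```text
time_s: 8.2
ee_pos: [0.5766, -0.3115, 0.12]
ee_rot: [-0.001, 0.136, 0.991, -0.0]
ft_force: [-0.9, -0.3, 1.0]
width: 0.992
finger_force: 0.0
```

>>> drive_tool:
  motion:
    - [[0,0,0],[0,0,0],85]
    - [[0,0,0],[0,0,0],45]
    - [[0,0,0],[0,0,0],45]
    - [[0,0,0],[0,0,0],45]
    - [[0,0,-10],[0,0,0],45]
    - [[0,0,-50],[0,0,0],45]
    - [[0,0,-95],[0,0,0],45]
    - [[0,0,-95],[0,0,0],45]

```text
time_s: 9.2
ee_pos: [0.5792, -0.3125, 0.2201]
ee_rot: [0.004, 0.136, 0.991, -0.001]
ft_force: [-0.4, -0.6, -6.4]
width: 0.674
finger_force: 65.5
```

Run:
```python
from w import *
f=wcam(); W=cloud(f); cv2.imwrite('pics/w3.png',f['pixels'][...,::-1])
box(W,f,.035,.055,.046,(.579,-.312),.08,'red')
f=cam('top');cv2.imwrite('pics/top2.png',cv2.resize(f['pixels'][100:320,20:460,::-1],None,fx=1.7,fy=1.7))
print(np.mean([robot.get_obs()['ft_force'] for _ in range(3)],0)); plan(['430,0,210,-0','430,-0,79,-0'])
```

```text
red ctr 553.8 -307.3 size 67.0 38.0 psi 74.4 z 0.046
[-0.00872816  1.18844459 -7.12694117]
9.3 pos [ 577.  -310.3  214.8] w 0.681 ff 65.3 F [-0.01  1.19 -7.13]
430,0,210,-0 d [225.1 259.3   5.8] rv [ 0.002  -0.0026 -0.2725]
430,-0,79,-0 d [224.7 259.1 136.8] rv [ 0.002  -0.0026 -0.2725]
```

View pics/top2.png

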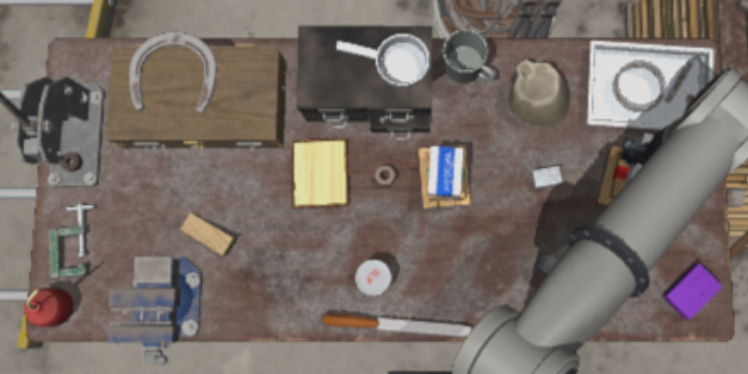

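The top view shows the bystanders undisturbed, and the free table at image (455,260) is empty. nail_b reads about 7 N against about 5.3 N for nail_a; I'll check again once it settles. Moving to (430,0).

>>> drive_tool:
  motion:
    - [[30,35,0],[0,0,-0.04],45]
    - [[65,75,0],[0,0,-0.09],45]
    - [[105,120,0],[0,0,-0.14],45]
    - [[145,166,0],[0,0,-0.19],45]
    - [[185,212,5],[0,0,-0.24],45]
    - [[215,247,15],[0,0,-0.27],45]
    - [[225,259,40],[0,0,-0.272],45]
    - [[225,259,80],[0,0,-0.272],45]

```text
time_s: 10.3
ee_pos: [0.429, 0.0017, 0.1346]
ee_rot: [-0.001, -0.002, 1.0, 0.001]
ft_force: [0.4, -0.4, -6.6]
width: 0.674
finger_force: 65.7
```

>>> drive_tool:
  motion:
    - [[0,0,20],[0,0,0],45]
    - [[0,0,35],[0,0,0],45]
    - [[0,0,45],[0,0,0],45]
    - [[0,0,50],[0,0,0],45]
    - [[0,0,50],[0,0,0],45]
    - [[0,0,50],[0,0,0],45]
    - [[0,0,50],[0,0,0],45]
    - [[0,0,50],[0,0,0],45]

```text
time_s: 11.3
ee_pos: [0.431, -0.0012, 0.0867]
ee_rot: [0.0, 0.0, 1.0, 0.0]
ft_force: [0.7, 0.5, -6.3]
width: 0.676
finger_force: 65.6
```

```bash
python3 p.py 430,0,77,0
```

```text
11.3 pos [431.   -1.2  86.7] w 0.676 ff 65.6 F [ 0.71  0.53 -6.27]
430,0,77,0 d [1.  1.2 9.7] rv [ 0.0003  0.0007 -0.0006]
```

>>> drive_tool:
  motion:
    - [[0,0,3],[0,0,0],45]
    - [[0,0,5],[0,0,0],45]
    - [[0,0,7],[0,0,0],45]
    - [[0,0,9],[0,0,0],45]
    - [[0,0,10],[0,0,0],45]
    - [[0,0,10.5],[0,0,0],45]
    - [[0,0,10.5],[0,0,0],85]
    - [[0,0,10.5],[0,0,0],85]

```text
time_s: 12.3
ee_pos: [0.4319, -0.0013, 0.0764]
ee_rot: [0.001, 0.0, 1.0, 0.0]
ft_force: [0.4, -0.3, -0.1]
width: 0.996
finger_force: 0.0
```

```bash
python3 p.py 431,-1,200,0 540,-300,200,-15.6
```

```text
12.3 pos [431.9  -1.3  76.4] w 0.996 ff 0.0 F [ 0.41 -0.33 -0.14]
431,-1,200,0 d [   0.6    0.3 -123.6] rv [ 0.0001  0.0025 -0.0008]
540,-300,200,-15.6 d [-108.7 -298.6 -123.3] rv [0.0004 0.0025 0.2715]
```

>>> drive_tool:
  motion:
    - [[0,0,-50],[0,0,0],85]
    - [[0,0,-105],[0,0,0],85]
    - [[-15,-45,-120],[0,0,0.06],85]
    - [[-32,-95,-124],[0,0,0.12],85]
    - [[-50,-145,-124],[0,0,0.18],85]
    - [[-70,-195,-124],[0,0,0.24],85]
    - [[-88,-245,-124],[0,0,0.272],85]
    - [[-106,-290,-124],[0,0,0.272],85]

```text
time_s: 13.3
ee_pos: [0.5373, -0.2933, 0.1998]
ee_rot: [0.0, 0.136, 0.991, -0.0]
ft_force: [0.7, 0.8, -0.4]
width: 0.996
finger_force: 0.0
```

Run:
```python
from w import *
f=wcam(); W=cloud(f); print('wrist')
box(W,f,.035,.057,.046,(.579,-.312),.08,'red')
box(W,f,.007,.017,.012,(.579,-.312),.09,'board')
plan(['578,-311,88,-15.6'])
```

```text
wrist
red ctr 579.2 -313.3 size 93.7 66.1 psi -13.45 z 0.046
board ctr 577.9 -309.2 size 111.4 87.6 psi -15.34 z 0.0119
13.35 pos [ 537.3 -301.1  199.9] w 0.992 ff 0.0 F [ 2.9  -6.62  1.81]
578,-311,88,-15.6 d [-41.3   2.8 112.1] rv [-0.0099  0.0051 -0.0069]
```

>>> drive_tool:
  motion:
    - [[-25,-6,0],[0,0,0],85]
    - [[-44,-8,25],[0,0,0],85]
    - [[-44,-8,65],[0,0,0],85]
    - [[-44,-8,98],[0,0,0],85]
    - [[-44,-8,112],[0,0,0],85]
    - [[-44,-8,112],[0,0,0],85]
    - [[-44,-8,112],[0,0,0],85]
    - [[-44,-8,112],[0,0,0],60]

```text
time_s: 14.35
ee_pos: [0.5775, -0.3118, 0.0897]
ee_rot: [0.001, 0.136, 0.991, -0.001]
ft_force: [-3.1, -7.6, 3.3]
width: 0.811
finger_force: 3.6
```

>>> drive_tool:
  motion:
    - [[0,0,0],[0,0,0],45]
    - [[0,0,0],[0,0,0],45]
    - [[0,0,0],[0,0,0],45]
    - [[0,0,-8],[0,0,0],45]
    - [[0,0,-40],[0,0,0],45]
    - [[0,0,-90],[0,0,0],45]
    - [[0,0,-130],[0,0,0],45]
    - [[0,0,-130],[0,0,0],45]

```text
time_s: 15.35
ee_pos: [0.5779, -0.3121, 0.2214]
ee_rot: [0.003, 0.136, 0.991, -0.001]
ft_force: [0.0, 0.2, -4.2]
width: 0.761
finger_force: 68.3
```

Run:
```python
from w import *
f=dict(np.load('top1.npz')); h=cv2.cvtColor(f['pixels'],cv2.COLOR_RGB2HSV)
roi=np.zeros((420,560),np.uint8); roi[172:232,182:236]=1
m=((h[...,0]>15)&(h[...,0]<35)&(h[...,1]>70)&(h[...,2]>90)&(roi>0)).astype(np.uint8)
cs,_=cv2.findContours(cv2.morphologyEx(m,cv2.MORPH_CLOSE,np.ones((3,3))),cv2.RETR_EXTERNAL,cv2.CHAIN_APPROX_NONE); k=max(cs,key=cv2.contourArea)[:,0]
print('tray',cv2.minAreaRect(np.array([ray(f,u,v,.008)[:2]*1000 for u,v in k],np.float32)))
plan(['578,-250,218,-15.6','594,268,218,0'])
```

```text
tray ((590.7575073242188, 266.1728515625), (124.8020248413086, 102.3905258178711), 3.282728910446167)
15.35 pos [ 577.9 -312.1  221.4] w 0.761 ff 68.3 F [ 0.04  0.19 -4.23]
578,-250,218,-15.6 d [16.7 59.8  3.2] rv [-0.0016  0.0068 -0.0004]
594,268,218,0 d [140.7 563.    1.6] rv [-0.0025  0.0065 -0.2726]
```

>>> drive_tool:
  motion:
    - [[9,35,0],[0,0,-0.02],45]
    - [[20,80,0],[0,0,-0.04],45]
    - [[32,128,0],[0,0,-0.07],45]
    - [[45,178,0],[0,0,-0.1],45]
    - [[58,228,0],[0,0,-0.13],45]
    - [[70,278,0],[0,0,-0.16],45]
    - [[83,328,0],[0,0,-0.19],45]
    - [[96,378,0],[0,0,-0.22],45]

```text
time_s: 16.35
ee_pos: [0.5841, 0.0811, 0.215]
ee_rot: [-0.003, 0.026, 1.0, -0.0]
ft_force: [1.1, -0.4, -5.0]
width: 0.764
finger_force: 68.1
```

```bash
python3 p.py 592,267,218,3.3
```

```text
16.35 pos [584.1  81.1 215. ] w 0.764 ff 68.1 F [ 1.1  -0.39 -4.97]
592,267,218,3.3 d [  1.7 186.1  -3.1] rv [-0.0003 -0.0053 -0.1092]
```

>>> drive_tool:
  motion:
    - [[1,45,0],[0,0,-0.03],45]
    - [[2,95,0],[0,0,-0.06],45]
    - [[3,145,0],[0,0,-0.09],45]
    - [[4,180,0],[0,0,-0.11],45]
    - [[4,189,20],[0,0,-0.11],45]
    - [[4,189,60],[0,0,-0.11],45]
    - [[4,189,95],[0,0,-0.11],45]
    - [[4,189,105],[0,0,-0.11],45]

```text
time_s: 17.35
ee_pos: [0.5884, 0.2656, 0.1072]
ee_rot: [-0.005, -0.028, 1.0, -0.002]
ft_force: [-0.4, 0.0, -4.8]
width: 0.762
finger_force: 68.1
```

>>> drive_tool:
  motion:
    - [[0,0,0],[0,0,0],45]
    - [[0,0,0],[0,0,0],45]
    - [[0,0,0],[0,0,0],45]
    - [[0,0,0],[0,0,0],45]
    - [[0,0,0],[0,0,0],45]
    - [[0,0,0],[0,0,0],45]
    - [[0,0,0],[0,0,0],45]
    - [[0,0,0],[0,0,0],45]

```text
time_s: 18.35
ee_pos: [0.592, 0.2679, 0.1128]
ee_rot: [-0.0, -0.029, 1.0, -0.0]
ft_force: [-0.5, -0.8, -5.5]
width: 0.762
finger_force: 68.3
```

```bash
python3 p.py 592,267,82,3.3
```

```text
18.35 pos [592.  267.9 112.8] w 0.762 ff 68.3 F [-0.47 -0.84 -5.45]
592,267,82,3.3 d [ 0.1 -0.9 30.8] rv [-0.0001 -0.0001 -0.0003]
```

>>> drive_tool:
  motion:
    - [[0,-1,8],[0,0,0],45]
    - [[0,-1,16],[0,0,0],45]
    - [[0,-1,23],[0,0,0],45]
    - [[0,-1,27],[0,0,0],45]
    - [[0,-1,29.5],[0,0,0],45]
    - [[0,-1,30.5],[0,0,0],45]
    - [[0,-1,31],[0,0,0],45]
    - [[0,-1,31],[0,0,0],45]

```text
time_s: 19.35
ee_pos: [0.5917, 0.2668, 0.0844]
ee_rot: [-0.001, -0.029, 1.0, 0.0]
ft_force: [-5.9, -2.3, 8.4]
width: 0.765
finger_force: 69.7
```

>>> drive_tool:
  motion:
    - [[0,0,0.5],[0,0,0],45]
    - [[0,0,0.5],[0,0,0],85]
    - [[0,0,0.5],[0,0,0],85]
    - [[0,0,0.5],[0,0,0],85]
    - [[0,0,-30],[0,0,0],85]
    - [[0,0,-80],[0,0,0],85]
    - [[0,0,-120],[0,0,0],85]
    - [[0,0,-130],[0,0,0],85]

```text
time_s: 20.35
ee_pos: [0.594, 0.2671, 0.2155]
ee_rot: [0.003, -0.029, 1.0, 0.001]
ft_force: [-0.2, -0.0, -1.4]
width: 0.996
finger_force: 0.0
```

```bash
python3 p.py 431,80,212,0 431,-1,100,0
```

```text
20.35 pos [594.  267.1 215.5] w 0.996 ff 0.0 F [-0.24 -0.03 -1.37]
431,80,212,0 d [ 173.5 -177.5    2. ] rv [0.0023 0.0065 0.0572]
431,-1,100,0 d [ 178.8 -258.6  113.8] rv [0.0023 0.0065 0.0572]
```

>>> drive_tool:
  motion:
    - [[28,-40,0],[0,0,0.01],85]
    - [[57,-82,0],[0,0,0.02],85]
    - [[86,-125,0],[0,0,0.03],85]
    - [[115,-167,0],[0,0,0.04],85]
    - [[143,-208,0],[0,0,0.057],85]
    - [[170,-246,0],[0,0,0.057],85]
    - [[179,-259,15],[0,0,0.057],85]
    - [[179,-259,30],[0,0,0.057],85]

```text
time_s: 21.35
ee_pos: [0.4273, -0.0027, 0.1809]
ee_rot: [-0.0, 0.001, 1.0, 0.0]
ft_force: [0.2, 0.5, 0.4]
width: 0.992
finger_force: 0.0
```

Run:
```python
from w import *
f=cam('top'); W=cloud(f)
print('top'); box(W,f,.03,.055,.04,(.592,.267),.08,'red')
m=(abs(W[...,0]-.592)<.05)&(abs(W[...,1]-.267)<.04)
P=W[m]; P=P[(P[:,2]>.03)]; A=np.c_[P[:,:2]-P[:,:2].mean(0),np.ones(len(P))]; print('slope,z',np.linalg.lstsq(A,P[:,2],rcond=None)[0])
c=np.vstack([f['pixels'][160:240,170:300,::-1]]); s=cam('scene')['pixels'][165:225,200:300,::-1]
cv2.imwrite('pics/c2.png',np.hstack([cv2.resize(c,(390,240)),cv2.resize(s,(400,240))]))
f=wcam(); W=cloud(f); box(W,f,.025,.045,.034,(.432,0),.08,'nail_b'); 
plan(['431,-1,76,0'])
```

```text
top
red ctr 594.7 267.0 size 91.6 66.8 psi 5.75 z 0.0392
slope,z [0.00297039 0.00565384 0.0392163 ]
nail_b ctr 435.3 -1.2 size 87.1 57.7 psi -4.64 z 0.0342
21.5 pos [427.9  -0.9 180.7] w 0.999 ff 0.0 F [0.11 0.77 0.04]
431,-1,76,0 d [-3.300e+00 -1.000e-01  1.047e+02] rv [-0.0007 -0.0024  0.0017]
```

View pics/c2.png

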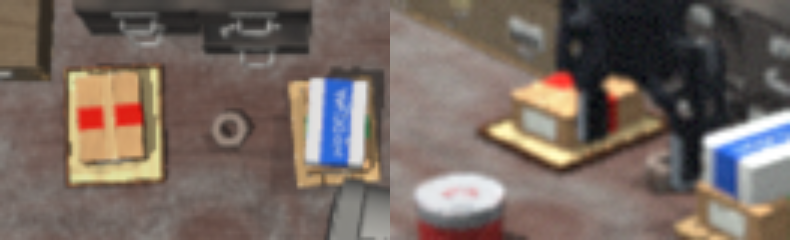

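The red carton lies flat in the tray (left crop, 110,115), with its top at 39 mm against an expected 40. Now nail_b goes back to board_1.

>>> drive_tool:
  motion:
    - [[-3,0,40],[0,0,0],85]
    - [[-3,0,80],[0,0,0],85]
    - [[-3,0,100],[0,0,0],85]
    - [[-3,0,104],[0,0,0],85]
    - [[-3,0,104],[0,0,0],85]
    - [[-3,0,104],[0,0,0],45]
    - [[-3,0,104],[0,0,0],45]
    - [[-3,0,104],[0,0,0],45]

```text
time_s: 22.5
ee_pos: [0.4323, -0.0016, 0.0794]
ee_rot: [0.001, 0.0, 1.0, 0.001]
ft_force: [-2.0, 0.5, 7.3]
width: 0.676
finger_force: 61.7
```

>>> drive_tool:
  motion:
    - [[0,0,0],[0,0,0],45]
    - [[0,0,-8],[0,0,0],45]
    - [[0,0,-40],[0,0,0],45]
    - [[0,0,-80],[0,0,0],45]
    - [[0,0,-90],[0,0,0],45]
    - [[0,0,-90],[0,0,0],45]
    - [[0,0,-90],[0,0,0],45]
    - [[0,0,-90],[0,0,0],45]

```text
time_s: 23.5
ee_pos: [0.4302, -0.0019, 0.1665]
ee_rot: [-0.002, -0.0, 1.0, -0.0]
ft_force: [0.5, -1.0, -5.9]
width: 0.675
finger_force: 66.3
```

```bash
python3 p.py 578,-309,165,-15.3
```

```text
23.5 pos [430.2  -1.9 166.5] w 0.675 ff 66.3 F [ 0.52 -0.97 -5.87]
578,-309,165,-15.3 d [-147.8 -307.1    1.3] rv [-0.0012 -0.003   0.2672]
```

```bash
cat > wt.py <<'E'
from h import *
F=[]
for i in range(12): robot.grab_frame('top'); F.append([robot.get_obs()['ft_force'][2],robot.get_obs()['tau'][1],robot.get_obs()['tau'][3]])
print(np.mean(F,0),np.std(F,0))
E
python3 wt.py; python3 p.py 578,-309,165,-15.3
```

```text
[ -6.05781489 -26.42295986 -20.76689407] [0.41541201 0.03563549 0.04454683]
24.1 pos [431.3  -1.9 167.9] w 0.674 ff 66.3 F [-0.2  -0.15 -6.88]
578,-309,165,-15.3 d [-146.7 -307.1    2.9] rv [1.000e-04 1.000e-04 2.672e-01]
```

>>> drive_tool:
  motion:
    - [[-17,-35,0],[0,0,0.04],45]
    - [[-37,-77,0],[0,0,0.08],45]
    - [[-58,-122,0],[0,0,0.12],45]
    - [[-80,-168,0],[0,0,0.16],45]
    - [[-102,-213,0],[0,0,0.2],45]
    - [[-124,-258,0],[0,0,0.24],45]
    - [[-142,-296,0],[0,0,0.267],45]
    - [[-147,-307,5],[0,0,0.267],45]

```text
time_s: 25.1
ee_pos: [0.5784, -0.3129, 0.1626]
ee_rot: [0.0, 0.134, 0.991, -0.002]
ft_force: [-0.4, -0.0, -5.7]
width: 0.676
finger_force: 66.3
```

>>> drive_tool:
  motion:
    - [[0,0,0],[0,0,0],45]
    - [[0,0,15],[0,0,0],45]
    - [[0,0,35],[0,0,0],45]
    - [[0,0,55],[0,0,0],45]
    - [[0,0,62],[0,0,0],45]
    - [[0,0,62],[0,0,0],45]
    - [[0,0,62],[0,0,0],45]
    - [[0,0,62],[0,0,0],45]

```text
time_s: 26.1
ee_pos: [0.5788, -0.3094, 0.1019]
ee_rot: [0.001, 0.133, 0.991, -0.0]
ft_force: [0.5, 0.2, -6.2]
width: 0.672
finger_force: 66.2
```

```bash
python3 p.py 578,-309,88,-15.3
```

```text
26.1 pos [ 578.8 -309.4  101.9] w 0.672 ff 66.2 F [ 0.49  0.19 -6.19]
578,-309,88,-15.3 d [ 0.9  0.2 13.9] rv [-0.0006  0.002   0.0002]
```

>>> drive_tool:
  motion:
    - [[0.5,0,4],[0,0,0],45]
    - [[0.5,0,8],[0,0,0],45]
    - [[0.5,0,10],[0,0,0],45]
    - [[0.5,0,11.5],[0,0,0],45]
    - [[0.5,0,12.5],[0,0,0],45]
    - [[0.5,0,13],[0,0,0],45]
    - [[0.5,0,13.5],[0,0,0],45]
    - [[0.5,0,13.5],[0,0,0],45]

```text
time_s: 27.1
ee_pos: [0.5776, -0.3087, 0.0914]
ee_rot: [0.0, 0.133, 0.991, 0.001]
ft_force: [-8.0, 5.6, 14.7]
width: 0.673
finger_force: 68.6
```

>>> drive_tool:
  motion:
    - [[0,0,0],[0,0,0],85]
    - [[0,0,0],[0,0,0],85]
    - [[0,0,0],[0,0,0],85]
    - [[0,0,-40],[0,0,0],85]
    - [[30,0,-90],[0,0,0],85]
    - [[75,0,-110],[0,0,0],85]
    - [[115,0,-110],[0,0,0],85]
    - [[125,0,-110],[0,0,0],85]

```text
time_s: 28.1
ee_pos: [0.4548, -0.2756, 0.1975]
ee_rot: [-0.0, 0.134, 0.991, 0.001]
ft_force: [1.8, 0.4, -0.1]
width: 0.993
finger_force: 0.0
```

```bash
python3 p.py 431,-291,76,-10
```

```text
28.1 pos [ 454.8 -275.6  197.5] w 0.993 ff 0.0 F [ 1.79  0.39 -0.09]
431,-291,76,-10 d [ 18.8 -21.3 121.5] rv [ 0.0014 -0.0006 -0.0947]
```

>>> drive_tool:
  motion:
    - [[19,-21,20],[0,0,-0.05],85]
    - [[19,-21,60],[0,0,-0.095],85]
    - [[19,-21,100],[0,0,-0.095],85]
    - [[19,-21,120],[0,0,-0.095],85]
    - [[19,-21,120],[0,0,-0.095],85]
    - [[19,-21,120],[0,0,-0.095],45]
    - [[19,-21,120],[0,0,-0.095],45]
    - [[19,-21,120],[0,0,-0.095],45]

```text
time_s: 29.1
ee_pos: [0.4345, -0.2921, 0.0789]
ee_rot: [0.002, 0.086, 0.996, -0.001]
ft_force: [-0.1, -1.4, 3.4]
width: 0.668
finger_force: 67.2
```

>>> drive_tool:
  motion:
    - [[0,0,0],[0,0,0],45]
    - [[0,0,-8],[0,0,0],45]
    - [[0,0,-40],[0,0,0],45]
    - [[0,0,-80],[0,0,0],45]
    - [[0,0,-95],[0,0,0],45]
    - [[0,0,-95],[0,0,0],45]
    - [[0,0,-95],[0,0,0],45]
    - [[0,0,-95],[0,0,0],45]

```text
time_s: 30.1
ee_pos: [0.4326, -0.2902, 0.1707]
ee_rot: [-0.002, 0.086, 0.996, 0.001]
ft_force: [0.5, -0.5, -5.0]
width: 0.666
finger_force: 66.7
```

```bash
python3 wt.py
python3 - <<'E'
from w import *
f=wcam(); W=cloud(f); print('side: ',end=''); 
f=cam('top'); W=cloud(f); box(W,f,.03,.06,.046,(.578,-.309),.06,'b on board')
f=cam('scene'); cv2.imwrite('pics/s3.png',cv2.resize(f['pixels'][150:350,180:500,::-1],(800,500)))
plan(['578,-309,170,-15.3'])
E
```

```text
[ -5.30863356 -35.52763641 -20.73621899] [0.4325767  0.04116925 0.03930568]
side: b on board ctr 579.1 -307.5 size 87.5 60.1 psi -19.39 z 0.046
30.85 pos [ 433.4 -291.   172.4] w 0.663 ff 66.7 F [-0.66 -0.18 -4.29]
578,-309,170,-15.3 d [-145.5    7.     2.4] rv [0.     0.0002 0.0953]
```

View pics/s3.png

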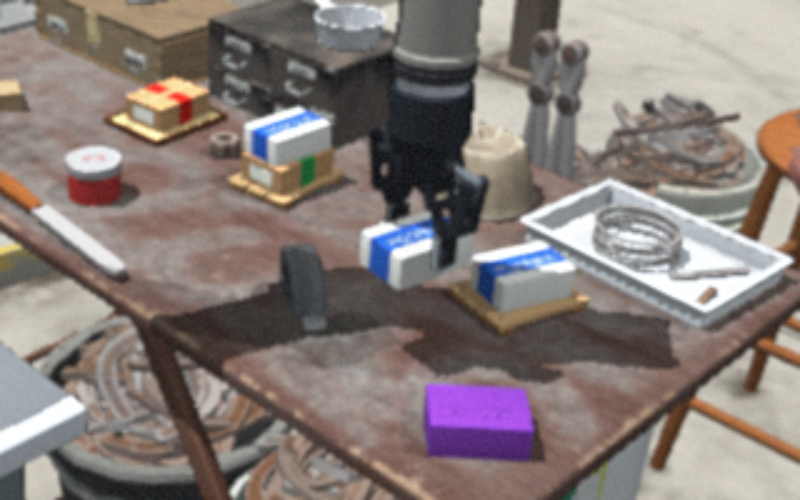

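The scene view shows nail_b flat on the board (525,275), nail_a held level, and everything else in place. nail_a weighs 5.31±0.12 N and nail_b 6.06±0.12 N, so nail_b is heavier and correctly underneath. I'll stack nail_a on it at the same tool pose.

>>> drive_tool:
  motion:
    - [[-25,1,0],[0,0,0.02],45]
    - [[-60,3,0],[0,0,0.04],45]
    - [[-100,5,0],[0,0,0.07],45]
    - [[-135,6,0],[0,0,0.095],45]
    - [[-145.5,7,0],[0,0,0.095],45]
    - [[-145.5,7,0],[0,0,0.095],45]
    - [[-145.5,7,20],[0,0,0.095],45]
    - [[-145.5,7,36],[0,0,0.095],45]

```text
time_s: 31.85
ee_pos: [0.5762, -0.3087, 0.1345]
ee_rot: [-0.001, 0.134, 0.991, 0.001]
ft_force: [-0.3, 0.4, -6.0]
width: 0.667
finger_force: 66.6
```

>>> drive_tool:
  motion:
    - [[0,0,0],[0,0,0],45]
    - [[0,0,0],[0,0,0],45]
    - [[0,0,0],[0,0,0],45]
    - [[0,0,0],[0,0,0],45]
    - [[0,0,0],[0,0,0],45]
    - [[0,0,0],[0,0,0],45]
    - [[0,0,0],[0,0,0],45]
    - [[0,0,0],[0,0,0],45]

```text
time_s: 32.85
ee_pos: [0.578, -0.3089, 0.1363]
ee_rot: [-0.0, 0.133, 0.991, 0.0]
ft_force: [-0.2, -0.9, -5.4]
width: 0.666
finger_force: 66.3
```

```bash
python3 p.py 578,-309,124,-15.3
```

```text
32.85 pos [ 578.  -308.9  136.3] w 0.666 ff 66.3 F [-0.16 -0.86 -5.43]
578,-309,124,-15.3 d [-0.  -0.1 12.3] rv [ 0.     -0.      0.0004]
```

>>> drive_tool:
  motion:
    - [[0,0,3],[0,0,0],45]
    - [[0,0,6],[0,0,0],45]
    - [[0,0,8],[0,0,0],45]
    - [[0,0,9.5],[0,0,0],45]
    - [[0,0,10.5],[0,0,0],45]
    - [[0,0,11],[0,0,0],45]
    - [[0,0,11],[0,0,0],45]
    - [[0,0,11],[0,0,0],45]

```text
time_s: 33.85
ee_pos: [0.578, -0.309, 0.1255]
ee_rot: [0.0, 0.133, 0.991, 0.0]
ft_force: [0.5, -0.4, -5.3]
width: 0.664
finger_force: 66.4
```

```bash
python3 p.py 578,-309,124,-15.3
```

```text
33.85 pos [ 578.  -309.   125.5] w 0.664 ff 66.4 F [ 0.54 -0.41 -5.25]
578,-309,124,-15.3 d [ 0.  -0.   1.5] rv [0.     0.0002 0.0003]
```

Still hanging. I'll lower until it touches, then release.

>>> drive_tool:
  motion:
    - [[0,0,0.5],[0,0,0],45]
    - [[0,0,1],[0,0,0],45]
    - [[0,0,1.5],[0,0,0],45]
    - [[0,0,2],[0,0,0],45]
    - [[0,0,2],[0,0,0],45]
    - [[0,0,2],[0,0,0],45]
    - [[0,0,2],[0,0,0],45]
    - [[0,0,2],[0,0,0],45]

```text
time_s: 34.85
ee_pos: [0.578, -0.3091, 0.1249]
ee_rot: [0.0, 0.133, 0.991, 0.0]
ft_force: [-3.8, 3.2, 4.8]
width: 0.667
finger_force: 67.9
```

Contact. Releasing and backing off to the first viewing pose.

>>> drive_tool:
  motion:
    - [[0,0,0],[0,0,0],85]
    - [[0,0,0],[0,0,0],85]
    - [[0,0,0],[0,0,0],85]
    - [[0,0,-30],[0,0,0],85]
    - [[0,0,-80],[0,0,0],85]
    - [[10,0,-130],[0,0,0],85]
    - [[35,0,-180],[0,0,0],85]
    - [[42,0,-195],[0,0,0],85]

```text
time_s: 35.85
ee_pos: [0.5369, -0.2997, 0.3227]
ee_rot: [0.003, 0.134, 0.991, -0.001]
ft_force: [0.3, -0.5, 0.0]
width: 0.999
finger_force: 0.0
```

>>> drive_tool:
  motion:
    - [[0,0,0],[0,0,0],85]
    - [[0,0,0],[0,0,0],85]
    - [[0,0,0],[0,0,0],85]
    - [[0,0,0],[0,0,0],85]
    - [[0,0,0],[0,0,0],85]
    - [[0,0,0],[0,0,0],85]
    - [[0,0,0],[0,0,0],85]
    - [[0,0,0],[0,0,0],85]

```text
time_s: 36.85
ee_pos: [0.5375, -0.2979, 0.3184]
ee_rot: [0.0, 0.133, 0.991, -0.0]
ft_force: [-1.1, -0.3, -0.0]
width: 0.997
finger_force: 0.0
```

Run:
```python
from w import *
f=wcam(); W=cloud(f)
box(W,f,.065,.095,.080,(.578,-.309),.08,'nail_a')
box(W,f,.007,.017,.012,(.578,-.309),.09,'board')
a=f['pixels'][100:320,180:400,::-1]
s=cam('scene')['pixels'][225:285,350:430,::-1]
cv2.imwrite('pics/fin.png',np.hstack([cv2.resize(a,(400,400)),cv2.resize(s,(400,400*60//80)) if 0 else cv2.resize(s,(400,400))]))
f=cam('top'); W=cloud(f); box(W,f,.03,.055,.04,(.592,.267),.08,'red')
plan([])
```

```text
nail_a ctr 573.6 -307.1 size 87.9 57.7 psi -15.59 z 0.0802
board ctr 577.9 -309.0 size 110.3 87.7 psi -15.3 z 0.0119
red ctr 595.0 266.7 size 91.0 67.3 psi 5.75 z 0.0396
37.0 pos [ 537.5 -297.9  318.4] w 0.999 ff 0.0 F [-0.16 -0.17 -0.26]
```

View pics/fin.png

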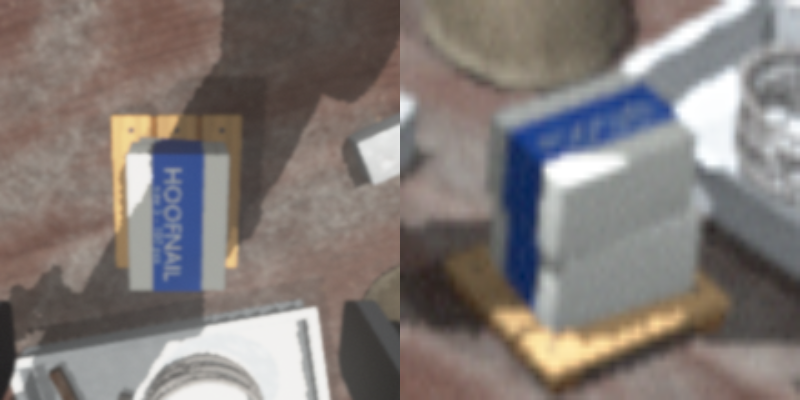

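The stack is level and square in yaw. nail_a sits about 4.6 mm along the long axis from the board centre, so I'll regrasp it, lift a little and shift it.

>>> drive_tool:
  motion:
    - [[-35,0,30],[0,0,0],85]
    - [[-42,0,80],[0,0,0],85]
    - [[-42,0,130],[0,0,0],85]
    - [[-42,0,175],[0,0,0],85]
    - [[-42,0,195],[0,0,0],85]
    - [[-42,0,195],[0,0,0],85]
    - [[-42,0,195],[0,0,0],85]
    - [[-42,0,195],[0,0,0],60]

```text
time_s: 38.0
ee_pos: [0.579, -0.3099, 0.1258]
ee_rot: [0.002, 0.133, 0.991, -0.001]
ft_force: [0.5, -0.3, -0.1]
width: 0.814
finger_force: 0.0
```

>>> drive_tool:
  motion:
    - [[0,0,0],[0,0,0],45]
    - [[0,0,0],[0,0,0],45]
    - [[0,0,0],[0,0,0],45]
    - [[0,0,-4],[0,0,0],45]
    - [[0,0,-10],[0,0,0],45]
    - [[-4.5,0,-10],[0,0,0],45]
    - [[-4.5,0,-10],[0,0,0],45]
    - [[-4.5,0,-10],[0,0,0],45]

```text
time_s: 39.0
ee_pos: [0.5821, -0.31, 0.1328]
ee_rot: [-0.0, 0.133, 0.991, 0.0]
ft_force: [0.5, -0.2, -6.3]
width: 0.668
finger_force: 67.1
```

>>> drive_tool:
  motion:
    - [[0,0,3],[0,0,0],45]
    - [[0,0,6],[0,0,0],45]
    - [[0,0,8],[0,0,0],45]
    - [[0,0,9],[0,0,0],45]
    - [[0,0,9.5],[0,0,0],45]
    - [[0,0,10],[0,0,0],45]
    - [[0,0,10],[0,0,0],45]
    - [[0,0,10],[0,0,0],45]

```text
time_s: 40.0
ee_pos: [0.582, -0.31, 0.1255]
ee_rot: [0.0, 0.133, 0.991, 0.001]
ft_force: [-4.2, 3.6, 7.1]
width: 0.667
finger_force: 68.6
```

>>> drive_tool:
  motion:
    - [[0,0,0],[0,0,0],85]
    - [[0,0,0],[0,0,0],85]
    - [[0,0,0],[0,0,0],85]
    - [[0,0,-30],[0,0,0],85]
    - [[0,0,-80],[0,0,0],85]
    - [[10,0,-130],[0,0,0],85]
    - [[40,0,-180],[0,0,0],85]
    - [[47,0,-195],[0,0,0],85]

```text
time_s: 41.0
ee_pos: [0.5361, -0.2997, 0.3228]
ee_rot: [0.003, 0.134, 0.991, -0.001]
ft_force: [-0.4, 0.1, -0.2]
width: 0.992
finger_force: 0.0
```

>>> drive_tool:
  motion:
    - [[0,0,0],[0,0,0],85]
    - [[0,0,0],[0,0,0],85]
    - [[0,0,0],[0,0,0],85]
    - [[0,0,0],[0,0,0],85]
    - [[0,0,0],[0,0,0],85]
    - [[0,0,0],[0,0,0],85]
    - [[0,0,0],[0,0,0],85]
    - [[0,0,0],[0,0,0],85]

```text
time_s: 42.0
ee_pos: [0.537, -0.2978, 0.3184]
ee_rot: [0.0, 0.133, 0.991, 0.0]
ft_force: [0.1, -0.1, 0.1]
width: 0.996
finger_force: 0.0
```

Run:
```python
from w import *
f=wcam(); W=cloud(f)
box(W,f,.065,.095,.080,(.578,-.309),.08,'nail_a')
# near faces: project depth points in carton axes
a=np.radians(-15.3); ex=np.array([np.cos(a),np.sin(a)]); ey=np.array([-ex[1],ex[0]])
D=W[...,:2]-[.578,-.309]; s=D@ex; t=D@ey
for lo,hi in((.016,.042),(.05,.076)):
    m=(W[...,2]>lo)&(W[...,2]<hi)&(abs(t)<.02)&(abs(s)<.07); print(lo,m.sum(),np.nanpercentile(s[m]*1000,[5,50,95]))
plan([])
```

```text
nail_a ctr 576.9 -307.9 size 87.4 57.8 psi -15.54 z 0.0801
0.016 119 [-40.79251746 -39.64373953 -38.21238402]
0.05 204 [-42.31740881 -41.92798857 -41.59870663]
42.05 pos [ 537.  -297.8  318.4] w 0.991 ff 0.0 F [ 0.25  0.28 -1.01]
```

nail_a and nail_b now line up within about 2 mm, both near the board centre.

```bash
python3 -c "
from cell import robot; print(robot.job_done())"
```

```text
the job is handed in; nothing more can be done
None
```

The job is handed in at about 42 s: the red-banded carton lies flat in the wooden tray, and the two nail cartons are restacked on their slatted board, aligned to about 2 mm, with nail_b (about 6.1 N lifted) under nail_a (about 5.3 N).

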